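# Seat a keyed filter cell in a photometer and hold it home

### The arm

A 6-joint arm with a two-finger parallel gripper is mounted at the origin on the work surface. World frame = base frame: x ahead of the robot, y to its left, z up, the work surface at z = 0. Lengths are in m, angles in rad, forces in N, time in s.
With the tool pointing down it reaches from about 0.275 to 1 m from the base axis. Payload 8.4 kg.
Tool frame: the origin (TCP) lies on the centre line of the jaws, within the pads' length; the fingertips stand 17 mm ahead of it and the grasp point (between the pads) lies 2 mm behind it (bot.tcp_to_tips is the z of the fingertips in the tool frame, in m); z points along the fingers, y is the line along which they close (so a half turn about z gives the same grasp; the last joint's range is limited). The gripper opens to 85 mm and grips with 20 to 120 N. Pads are 22 mm wide; open, the fingers measure 114 mm over their backs; the gripper's body (76 mm by 85 mm) begins 54 mm behind the grasp point. The pads swing forward as they close: fully open they stand 13 mm farther back than shut.
Start: joints at [1.105, 0.353, 1.633, -0, 1.155, -0.002], TCP at [0.28, 0.559, 0.248] pointing down, gripper open.
Joint ranges: [-2.63, 2.63], [-0.92, 2.1], [0.06, 2.66], [-1.3, 4.44], [0, 2.69], [-3.02, 3.02]. Speed limits (rad/s): [2.22, 2.22, 2.79, 3.14, 3.14, 3.14].

### API

Orientations are given as a unit quaternion [x, y, z, w].
In Python, from workcell import bot, hand, kinematics, get_obs, vision, hand_in gives the robot as it stands. The module is installed in compiled form; this text tells all that it offers. Calls block until the motion is done:
- bot.reach(position, orientation): joint-space move of the TCP to a pose.
- bot.servo_line(position, ori=None, velocity=0.15): straight line of the TCP; ori=None keeps the orientation; velocity is the mean speed in m/s.
- bot.goto_joints(angles): joint-space move.
- hand.move_gripper(opening, strength=None): finger opening in m; strength is the grip in N (None keeps the last); returns when the fingers have stopped.
- bot.dwell(seconds).
- kinematics.solve_ik(position, orientation): joint angles nearest the present ones, or None.
- get_obs(): the state.
- vision.read_camera(name): name is "scene" or "side" or "wrist"; returns a dict with "frame" (480x640x3 uint8, red, green, blue), "intrinsics" (3x3 intrinsics, pixels), "view" (4x4, takes a point from world to camera coordinates). Camera axes: x right, y down, z forward; pixel columns grow to the right and rows downward; lengths in m; the calibration is good to about 2 mm. The wrist camera is an equidistant fisheye: a pixel r from the principal point sees the ray r / f radians off the axis. A picture is of the moment at which its call begins. There is no depth.
A pose or a line that the arm cannot do raises bot.IKError and nothing moves.
- hand_in(): hands the job in; it is judged then, once.
The state is a dict: "time_s": time; "joint_pos": joint angles; "joint_vel": joint speeds; "joint_efforts": joint torques, N m; "position": TCP position; "orientation": TCP orientation; "wrist_force": force on the tool from outside, world axes, zero at the start; "ft_torque": the same for the moment, N m; "gripper_width": finger opening in m; "grip_force": force on a finger pad.
Only numpy, scipy, OpenCV 4.12 (cv2) and the standard library are available. Lean on these libraries where they do the work, as an engineer would, in place of code of your own. Each camera call takes 0.05 s, during which the arm holds its last target. There are 200 camera calls.

### The job

Slide the blue filter cell out through the open end of its parking dock, fit it over the upright spigot on top of the photometer and turn it by its knurled collar until its hidden keyways drop over the pins, then push it down fully home against the red spring ring. The job finishes while you are still holding the cell pushed home: do not let go, because the spring would lift it. Leave the amber bottle, the white jar and the vial where they stand.

Things in the scene. Friction and masses are not known exactly. Their poses are not given: they have to be found in the camera images.
- cell: Filter cell, 75 mm tall, 0.2 kg: round blue skirt 60 mm diameter, 30 mm tall, grey knurled collar on it. Origin: centre of the underside, z up. Open below: 37 mm mouth in a 6 mm lip, 36 mm bore up to 39 mm inside. Three hidden keyways 120 degrees apart, 10 mm wide, at an unknown angle to its x, y: find them by turning, at most 120 degrees. Starts in the dock on its 4 mm floor.
- collar (a point): The knurled grip of the cell: 42 mm diameter, from 30 to 75 mm above the cell's underside. This point is on its axis, 60 mm above the underside.
- photometer: White instrument with a blue deck, 200 mm deep (x from -90 to +110 mm of its origin), 170 mm wide, deck 75 mm above the bench; fixed. Origin on the bench straight under the port axis; z up. A strip along its back edge (x 70 to 106 mm) stands 14 mm above the deck.
- port (a point): On the spigot's axis at deck height (75 mm above the bench); z up. Around it three brass pins, 5 mm wide, reach out to 45 mm diameter, 120 degrees apart (one along the photometer's +x), tops 16 mm above the deck. Cell's underside above the deck: 16 mm resting on the pins, 10 mm once the keyways drop over them (within about 6 degrees), 4 mm when home on the fixed flange.
- spigot_tip (a point): Centre of the top of the fixed aluminium spigot, 40 mm above the deck. Spigot 34.4 mm diameter, its top tapered over the last 6 mm to 25 mm diameter.
- seat (a joint): Red spring ring around the foot of the spigot, 62 mm outside diameter, top 10 mm above the deck when free. Value: how far it is pressed down, in m: 0 free, about 0.006 with the cell home (its own limit 0.0075). Spring: about 4 N at first, 8.5 N at home. Nothing needs more than 25 N.
- dock: Fixed parking dock: grey channel 120 long, 80 wide, 41.5 mm high. Origin on the bench on its centre line; x along it, open mouth at x = -50 mm, back wall at +62 mm. Floor 4 mm thick, 66 mm wide inside. Two yellow lips on top (36.5 to 41.5 mm up) leave a 48 mm slot for the collar: the cell cannot be lifted inside, only slid out towards -x until its centre is at x = -85 mm or beyond.
- amber_bottle: Amber glass bottle with a black cap, 56 mm diameter, 125 mm tall; origin at the centre of its underside. Leave alone.
- white_jar: White plastic jar, 64 mm diameter, 85 mm tall; origin at the centre of its underside. Leave alone.
- vial: Small clear vial with a red cap, 36 mm diameter, 60 mm tall; origin at the centre of its underside. Leave alone.

How it is judged:
On the way, in this order (a step that is already met when the one before it is completed fails the run):
1. the cell is out of the dock's mouth (horizontal distance between cell and dock above 0.08 m), for 0.1 s.
2. the cell is fitted over the spigot (horizontal distance between cell and port below 0.006 m and z of cell in the frame of port below 0.024 m), for 0.1 s.
At the end, for the whole second after the job is handed in: Robot still holding the cell (over 1.5 N); cell keyed over the pins and home: axis within 4 mm of the port axis, underside under 6 mm above the deck (home 4 mm), within 5 degrees of upright, at rest, spring ring pressed more than 4 mm, all through the last second (horizontal distance between cell and port below 0.004 m and z of cell in the frame of port below 0.006 m and angle between cell's own z axis and vertical below 0.09 rad and value of joint seat above 0.004 m and linear speed of cell below 0.01 m/s and contact force between any of the fingers, the arm and cell above 1.5 N); the arm keeps its last pose, push and grip.
It fails at once if the amber bottle was disturbed (distance of amber_bottle from where it was at the start of the episode above 0.02 m or angle between amber_bottle's own z axis and vertical above 0.5 rad).
It fails at once if the white jar was disturbed (distance of white_jar from where it was at the start of the episode above 0.02 m or angle between white_jar's own z axis and vertical above 0.5 rad).
It fails at once if the vial was disturbed (distance of vial from where it was at the start of the episode above 0.02 m or angle between vial's own z axis and vertical above 0.5 rad).
It also fails if it takes over 67 s, if anything falls off the work surface, if the arm or the gripper's body presses on something with over 40 N, if the wrist force passes 120 N, or if a joint passes its speed limit or range.

## Working session

There is one attempt and no reset: what is moved stays moved. The work goes in short steps, each a Python script; the robot and the scene stay as the last script left them, time stands still between calls to the robot, and variables do not carry over. Pictures are saved under pics/ and viewed, at most 10 in all, crops included, and the job is handed in when it is done.

```bash
mkdir -p pics; cat > h.py <<'E'
import numpy as np, cv2
from workcell import bot, hand, kinematics, get_obs, vision, hand_in
def snap(n,f):
    c=vision.read_camera(n); cv2.imwrite(f'pics/{f}.png',c['frame'][:,:,::-1]); np.savez(f'pics/{f}.npz',**c); return c
def ray(c,u,v,fish=False):
    K=np.array(c['intrinsics']);T=np.array(c['view'])
    x=(u-K[0,2])/K[0,0];y=(v-K[1,2])/K[1,1]
    if fish:
        t=np.hypot(x,y); s=np.sin(t)/t if t>1e-9 else 1; d=np.array([x*s,y*s,np.cos(t)])
    else: d=np.array([x,y,1.])
    R=T[:3,:3]; return -R.T@T[:3,3], R.T@d/np.linalg.norm(d)
def onz(c,u,v,z,fish=False):
    o,d=ray(c,u,v,fish); return o+d*(z-o[2])/d[2]
def proj(c,p,fish=False):
    K=np.array(c['intrinsics']);T=np.array(c['view']); q=T[:3,:3]@np.array(p)+T[:3,3]
    if fish:
        r=np.hypot(q[0],q[1]); t=np.arctan2(r,q[2]); q=np.array([q[0]/r*t,q[1]/r*t,1])
    return K[0,0]*q[0]/q[2]+K[0,2],K[1,1]*q[1]/q[2]+K[1,2]
E
python3 - <<'E'
from h import *
for n in('scene','side','wrist'):
    c=snap(n,n+'0'); T=c['view'];print(n,(-T[:3,:3].T@T[:3,3]).round(3),T[2,:3].round(2),c['intrinsics'][0])
print(get_obs())
E
```

```text
scene [ 1.366 -0.494  1.317] [-0.52  0.33 -0.79] [598.37552609   0.         316.242244  ]
side [ 0.329 -0.978  0.953] [ 0.17  0.74 -0.65] [564.29487532   0.         318.93526384]
wrist [0.219 0.589 0.372] [ 0.23 -0.12 -0.96] [371.64829954   0.         315.95089104]
{'time_s': 0.15, 'joint_pos': array([ 1.10459547e+00,  3.53465327e-01,  1.63390493e+00,  8.60692666e-06,
        1.15524815e+00, -2.40222970e-03]), 'joint_vel': array([ 0.00151977, -0.00028767, -0.0026209 , -0.00069363, -0.00067986,
       -0.00083306]), 'joint_efforts': array([ 3.88113112e-04, -6.05628061e+01, -3.42338955e+01,  4.86996794e-05,
        6.19331142e-03, -4.91697529e-05]), 'position': array([0.27944488, 0.5586832 , 0.24777395]), 'orientation': array([ 2.29828069e-01,  9.73231111e-01, -4.97949829e-04, -1.22900220e-04]), 'wrist_force': array([0.2553873 , 0.31201719, 0.52574275]), 'ft_torque': array([-0.0118594 , -0.00865314,  0.00661305]), 'grip_force': 0.0, 'gripper_width': 0.0854107009684539}
```

View pics/scene0.png

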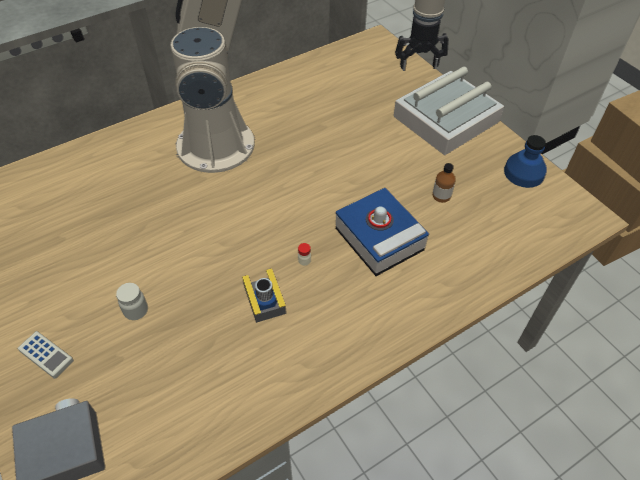

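View pics/side0.png

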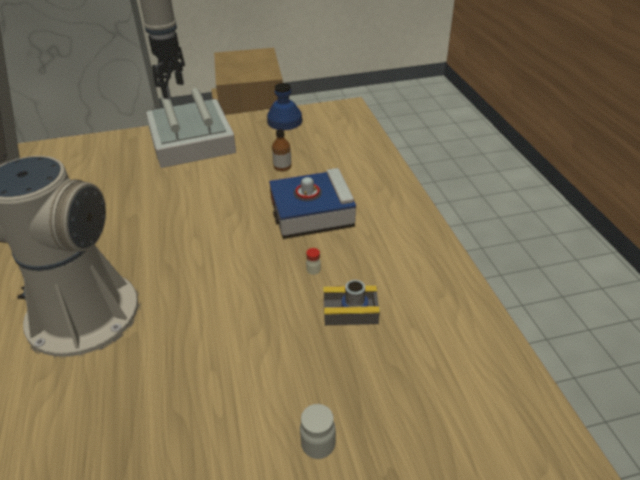

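View pics/wrist0.png

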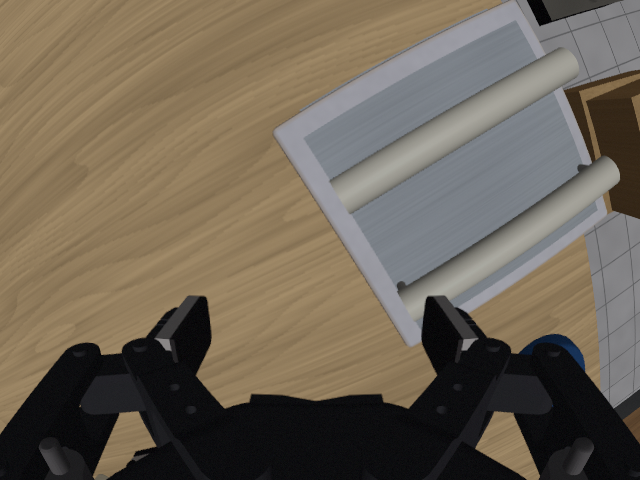

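The scene view shows the dock and cell at about (264,290), the vial at (304,252), the spigot at (380,211), the bottle at (444,183) and the jar at (131,300). The side view shows the same things at (351,305), (313,260), (307,185), (282,152) and (318,430). Next I measure by triangulation and colour masks.

```bash
cat >> h.py <<'E'
def tri(c1,p1,c2,p2):
    o1,d1=ray(c1,*p1);o2,d2=ray(c2,*p2)
    s=np.linalg.lstsq(np.c_[d1,-d2],o2-o1,rcond=None)[0]; a=o1+s[0]*d1;b=o2+s[1]*d2
    return (a+b)/2,np.linalg.norm(a-b)
def load(f): return dict(np.load(f'pics/{f}.npz'))
def blobs(c,lo,hi,amin=25):
    h=cv2.cvtColor(c['frame'],cv2.COLOR_RGB2HSV); m=cv2.inRange(h,lo,hi)
    return [x for x in sorted(cv2.findContours(m,0,cv2.CHAIN_APPROX_NONE)[0],key=cv2.contourArea,reverse=True) if cv2.contourArea(x)>amin]
E
python3 - <<'E'
from h import *
A=load('scene0');B=load('side0')
print('tip',tri(A,(380,210),B,(307,182)),'celltop',tri(A,(264,285),B,(355,286)),'vialcap',tri(A,(304,247),B,(313,253)))
print('bottlecap',tri(A,(448,168),B,(281,133)),'jar',tri(A,(128,289),B,(317,411)))
for n,c in(('A',A),('B',B)):
    for k in blobs(c,(22,130,120),(35,255,255)):
        r=cv2.boxPoints(cv2.minAreaRect(k)); print(n,'yellow',cv2.contourArea(k),[onz(c,*p,.0415)[:2].round(3).tolist() for p in r])
    for k in blobs(c,(105,150,60),(125,255,255),300):
        r=cv2.approxPolyDP(k,4,True)[:,0]; print(n,'blue',cv2.contourArea(k),[(p.tolist(),onz(c,*map(float,p),.075)[:2].round(3).tolist()) for p in r])
for n,c,x,y in(('a',A,(210,440),(150,330)),('b',B,(250,410),(160,350))):
    cv2.imwrite(f'pics/z{n}.png',cv2.resize(c['frame'][y[0]:y[1],x[0]:x[1],::-1],None,fx=3,fy=3,interpolation=2))
E
python3 -c "
import cv2,numpy as np
a=cv2.imread('pics/scene0.png')[235:335,215:325];b=cv2.imread('pics/side0.png')[250:350,300:410]
cv2.imwrite('pics/z1.png',cv2.resize(np.hstack([a,b]),None,fx=3.6,fy=3.6,interpolation=2))"
```

```text
tip (array([0.57805948, 0.21338298, 0.11035051]), np.float64(0.002661018889170403)) celltop (array([ 0.59884222, -0.15492448,  0.07756881]), np.float64(0.0011146845091437253)) vialcap (array([ 0.54010942, -0.00242039,  0.05770674]), np.float64(0.003035590701703188))
bottlecap (array([0.55960759, 0.46279603, 0.11926523]), np.float64(0.00029333667944310887)) jar (array([ 0.44254391, -0.44450792,  0.09648991]), np.float64(0.0018545233528826038))
A yellow 229.0 [[0.523, -0.182], [0.526, -0.165], [0.643, -0.193], [0.64, -0.209]]
A yellow 207.0 [[0.537, -0.119], [0.539, -0.102], [0.657, -0.13], [0.655, -0.147]]
A blue 2649.5 [([384, 188], [0.493, 0.294]), ([336, 212], [0.495, 0.13]), ([378, 261], [0.691, 0.128]), ([427, 235], [0.692, 0.289]), ([382, 257], [0.686, 0.145]), ([371, 249], [0.65, 0.136]), ([416, 222], [0.641, 0.292])]
A blue 878.5 [([526, 145], [0.581, 0.76]), ([538, 156], [0.635, 0.756]), ([526, 158], [0.622, 0.72]), ([525, 149], [0.592, 0.745]), ([512, 156], [0.593, 0.691]), ([508, 178], [0.653, 0.617]), ([529, 180], [0.691, 0.663]), ([523, 186], [0.699, 0.631]), ([534, 180], [0.699, 0.675]), ([536, 185], [0.716, 0.665]), ([545, 171], [0.69, 0.728]), ([541, 150], [0.621, 0.782])]
B yellow 294.0 [[0.526, -0.164], [0.643, -0.192], [0.637, -0.21], [0.521, -0.183]]
B yellow 104.0 [[0.54, -0.101], [0.586, -0.114], [0.581, -0.132], [0.535, -0.12]]
B yellow 50.0 [[0.632, -0.123], [0.656, -0.13], [0.651, -0.145], [0.628, -0.138]]
```

View pics/z1.png

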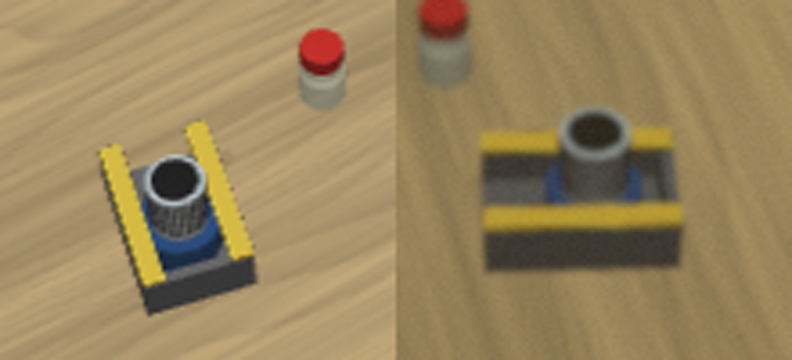

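The closed end of the dock points to world +x, about -13° in yaw, and the mouth faces the robot. The dimensions match: the lips come out 0.121 m long, the cell top at z 0.078 and the tip at 0.110. Next I move above the cell for a near look, picking a yaw that leaves room to turn at the port.

```bash
cat >> h.py <<'E'
def down(psi):
    a=np.radians(psi+90)/2; return [float(np.cos(a)),float(np.sin(a)),0.,0.]
E
python3 - <<'E'
from h import *
for psi in range(-120,121,30):
    r=[]
    for p in((.599,-.155,.2),(.599,-.155,.064),(.47,-.125,.2),(.578,.213,.2)):
        q=kinematics.solve_ik(list(p),down(psi)); r.append(None if q is None else np.round([q[0],q[3],q[5]],2).tolist())
    print(psi,r)
p=[.599,-.155,.20]
bot.reach(p,down(-75))
c=snap('wrist','w1'); print(get_obs()['time_s'],get_obs()['position'],proj(c,(.599,-.155,.079),True),proj(c,get_obs()['position'],True))
E
```

```text
-120 [[-0.26, -0.0, 1.84], [-0.26, -0.0, 1.84], [-0.26, -0.0, 1.83], [0.35, -0.0, 2.45]]
-90 [[-0.26, -0.0, 1.32], [-0.26, -0.0, 1.32], [-0.26, -0.0, 1.31], [0.35, -0.0, 1.92]]
-60 [[-0.26, -0.0, 0.79], [-0.26, -0.0, 0.79], [-0.26, -0.0, 0.78], [0.35, -0.0, 1.4]]
-30 [[-0.26, -0.0, 0.27], [-0.26, -0.0, 0.27], [-0.26, -0.0, 0.26], [0.35, -0.0, 0.87]]
0 [[-0.26, -0.0, -0.26], [-0.26, -0.0, -0.26], [-0.26, -0.0, -0.26], [0.35, -0.0, 0.35]]
30 [[-0.26, -0.0, -0.78], [-0.26, -0.0, -0.78], [-0.26, -0.0, -0.79], [0.35, -0.0, -0.17]]
60 [[-0.26, -0.0, -1.3], [-0.26, -0.0, -1.3], [-0.26, -0.0, -1.31], [0.35, -0.0, -0.7]]
90 [[-0.26, -0.0, -1.83], [-0.26, -0.0, -1.83], [-0.26, -0.0, -1.83], [0.35, -0.0, -1.22]]
120 [[-0.26, -0.0, -2.35], [-0.26, -0.0, -2.35], [-0.26, -0.0, -2.36], [0.35, -0.0, -1.74]]
2.9583 [ 0.59923812 -0.15421904  0.20005527] (np.float64(318.0834423102594), np.float64(240.6469857314285)) (np.float64(317.8918920745713), np.float64(323.24704909515674))
```

View pics/w1.png

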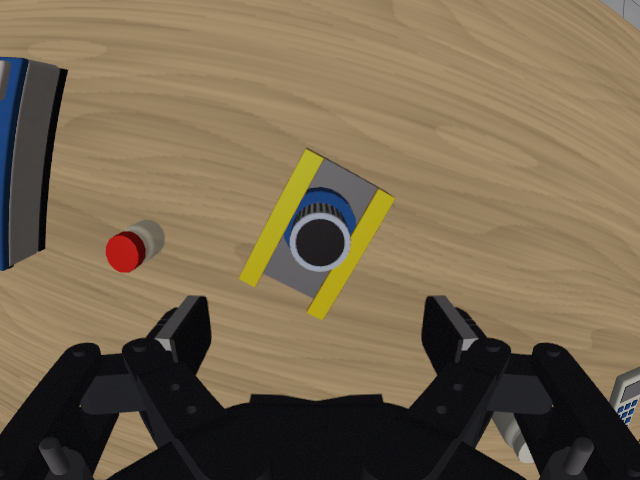

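The cell top ring is at about (320,242), against a predicted (318,241), so it agrees to 1 mm. The lips lie as expected. Next I refine the measurement, then grasp and slide the cell out.

```bash
python3 - <<'E'
from h import *
c=load('w1')
cen=onz(c,320,242,.079,True); ax=[]
for k in blobs(c,(22,130,120),(35,255,255),300):
    r=cv2.boxPoints(cv2.minAreaRect(k)); P=np.array([onz(c,*p,.0415,True)[:2] for p in r]); P=P[np.argsort(P[:,0])]
    a,b=P[:2].mean(0),P[2:].mean(0); ax.append((a,b)); print(a,b,np.linalg.norm(b-a))
ax=np.array(ax); m,e=ax[:,0].mean(0),ax[:,1].mean(0); u=(e-m)/np.linalg.norm(e-m); o=m+.05*u
print('cell',cen,'axis',u,np.degrees(np.arctan2(u[1],u[0])),'dock',o,'along/lat',(cen[:2]-o)@u,(cen[:2]-o)@[-u[1],u[0]])
np.savez('dock.npz',cen=cen,u=u,o=o)
assert abs((cen[:2]-o)@[-u[1],u[0]])<.005
bot.servo_line([*cen[:2],.066]); f0=get_obs()['wrist_force']
hand.move_gripper(.03,60); g=get_obs(); print(f0,g['gripper_width'],g['grip_force'],g['wrist_force'],g['position'],g['time_s'])
E
```

```text
[ 0.53887058 -0.10894038] [ 0.65500338 -0.13725553] 0.11953482171513571
[ 0.52346632 -0.17207345] [ 0.6403144  -0.19931877] 0.11998241602027455
cell [ 0.59841287 -0.15652036  0.079     ] axis [ 0.97272258 -0.23197149] -13.413169511593619 dock [ 0.57980458 -0.15210549] along/lat 0.019124823750348657 2.2148652802290294e-05
[ 1.14330522 -0.27910525  0.75383269] 0.04041885044587542 60.047643184661865 [-1.14222325 -0.34706964  5.27975613] [ 0.59881555 -0.15671109  0.0668565 ] 4.4833
```

```bash
python3 - <<'E'
from h import *
d=np.load('dock.npz');u,o,cen=d['u'],d['o'],d['cen']
for s in(-.02,-.06,-.11):
    t=o+s*u; bot.servo_line([*t,.0665],velocity=.06); g=get_obs(); print(s,g['position'].round(4),g['wrist_force'].round(1),g['grip_force'],g['ft_torque'].round(2))
bot.servo_line([*t,.20],velocity=.1)
bot.reach([.47,.05,.23],down(-75))
c=snap('side','s2'); a=snap('scene','a2'); w=snap('wrist','w2'); print(get_obs()['time_s'],get_obs()['gripper_width'],get_obs()['wrist_force'])
x=np.vstack([np.hstack([c['frame'][100:340,180:440],a['frame'][100:340,200:460]])])
cv2.imwrite('pics/z2.png',np.hstack([cv2.resize(x,(520,240)),cv2.resize(w['frame'],(280,240))])[:,:,::-1])
E
```

```text
-0.02 [ 0.5597 -0.1474  0.0668] [ 0.2 -1.2  9.6] 61.903889179229736 [-0.09  0.02  0.01]
-0.06 [ 0.5206 -0.1379  0.0666] [ 0.1  1.3 11.1] 61.79746627807617 [ 0.06 -0.19  0.05]
-0.11 [ 0.4732 -0.1267  0.0666] [-0.4  0.8 -2.3] 60.76760530471802 [-0.05  0.02 -0.01]
9.4667 0.04035639109049632 [ 0.26863786 -0.21057632 -2.99423686]
```

View pics/z2.png

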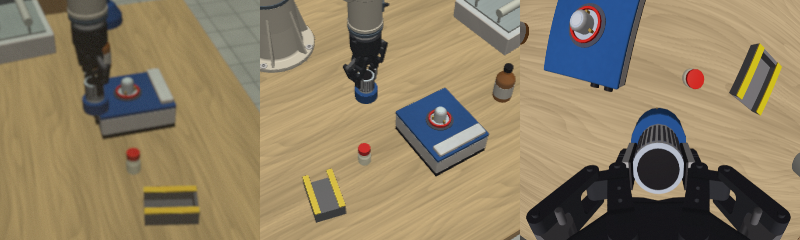

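View pics/w2.png

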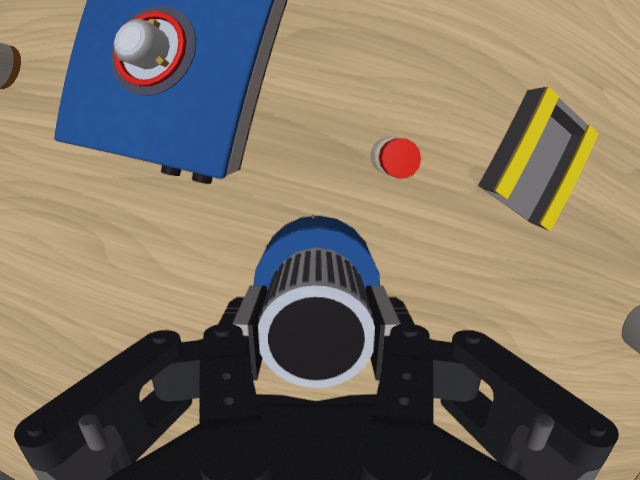

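The cell is held upright with its top ring at about (317,337). The spigot tip is at (129,38) with the red ring around it. Next I move so the port is near the middle of the wrist view and measure both.

```bash
cat > m.py <<'E'
from h import *
def ringc(c,z,fish,roi=None):
    # unproject outer contour of red ring onto its plane, fit circle
    h=cv2.cvtColor(c['frame'],cv2.COLOR_RGB2HSV); m=cv2.inRange(h,(0,140,80),(8,255,255))|cv2.inRange(h,(172,140,80),(180,255,255))
    n,l,st,ce=cv2.connectedComponentsWithStats(m)
    best=None
    for i in range(1,n):
        if st[i,4]<30: continue
        p=onz(c,*ce[i],z,fish)[:2]
        if np.hypot(p[0]-.578,p[1]-.213)<.06 and (best is None or st[i,4]>st[best,4]): best=i
    k=max(cv2.findContours((l==best).astype(np.uint8),0,cv2.CHAIN_APPROX_NONE)[0],key=cv2.contourArea)[:,0]
    k=cv2.convexHull(k)[:,0].astype(float)
    P=np.array([onz(c,u,v,z,fish)[:2] for u,v in k])
    s=np.linalg.lstsq(np.c_[2*P,np.ones(len(P))],(P**2).sum(1),rcond=None)[0]
    return s[:2],np.sqrt(s[2]+s[:2]@s[:2])
E
python3 - <<'E'
from m import *
bot.reach([.47,.20,.23],down(-75)); bot.dwell(.3)
c=snap('wrist','w3'); g=get_obs(); print(g['position'],g['time_s'])
print('W',ringc(c,.085,True),'A',ringc(load('scene0'),.085,False),'B',ringc(load('side0'),.085,False))
w=load('w2'); t=onz(w,317,336.5,.23+.0125,True); print('cell off w2',t[:2]-[.47,.05])
f=c['frame'].copy(); cv2.imwrite('pics/w3c.png',f[:,:,::-1])
E
```

```text
[0.47016507 0.19925135 0.23005675] 10.4667
W (array([0.5784217 , 0.21413735]), np.float64(0.030522570078136108)) A (array([0.58176033, 0.21160812]), np.float64(0.031340178581918565)) B (array([0.57707291, 0.20852569]), np.float64(0.030772666261071793))
cell off w2 [ 1.42050107e-03 -8.01114019e-05]
```

View pics/w3c.png

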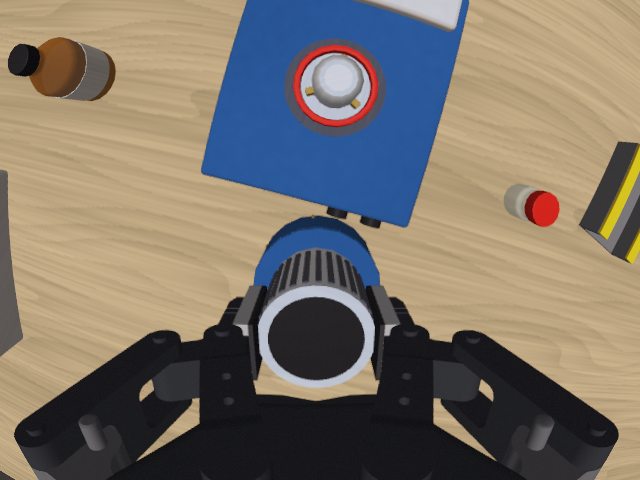

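The ring is centred at about (336,86) and the fitted radius of 30.5 mm matches the 31 mm given. I lower the cell onto the spigot in small guarded steps, nudging sideways with the lateral force.

```bash
python3 - <<'E'
from m import *
x,y=.5775,.2135
bot.servo_line([x,y,.23],velocity=.1); bot.servo_line([x,y,.185],velocity=.08); bot.dwell(.2)
f0=get_obs()['wrist_force']; p0=get_obs()['position']; print(p0,f0)
z=.185
while z>.1525:
    z-=.0025; bot.servo_line([x,y,z],velocity=.04); g=get_obs(); f=g['wrist_force']-f0
    print(round(z,4),g['position'].round(4),f.round(1),g['ft_torque'].round(2))
    if f[2]>14: break
    if np.hypot(f[0],f[1])>3: x+=np.clip(f[0]*2e-4,-.001,.001); y+=np.clip(f[1]*2e-4,-.001,.001)
print(x,y,get_obs()['time_s'])
E
```

```text
[0.57785514 0.21363104 0.1856029 ] [-0.08213126 -0.77517087 -3.35475867]
0.1825 [0.5774 0.2134 0.1824] [0.6 1.  0.1] [ 0.03 -0.03 -0.01]
0.18 [0.5774 0.2135 0.1798] [0.3 0.1 1. ] [ 0.02  0.05 -0.01]
0.1775 [0.5774 0.2134 0.1773] [0.1 0.5 0.6] [-0.01 -0.01 -0.01]
0.175 [0.5774 0.2135 0.1748] [-0.   0.1  1.7] [ 0.01  0.02 -0.01]
0.1725 [0.5776 0.2136 0.1724] [1.4 1.1 0.4] [ 0.04 -0.1  -0.  ]
0.17 [0.5779 0.2136 0.17  ] [ 2.1  1.7 -1.5] [ 0.07 -0.46  0.03]
0.1675 [0.5779 0.2136 0.1675] [ 3.6  1.6 -1.4] [ 0.15 -0.71  0.05]
0.165 [0.5782 0.2138 0.1647] [ 3.7  2.  -0.6] [ 0.15 -0.56  0.03]
0.1625 [0.5786 0.2141 0.1621] [ 0.7  1.4 -0.5] [ 0.04 -0.09 -0.  ]
0.16 [0.5786 0.2141 0.1597] [0.3 1.3 0.5] [-0.03 -0.01 -0.01]
0.1575 [0.5787 0.2141 0.1573] [0.7 0.2 0.7] [-0.02 -0.03 -0.04]
0.155 [0.5788 0.2142 0.1548] [1.3 0.1 0.6] [-0.03  0.01 -0.01]
0.1525 [0.5794 0.2144 0.1537] [-1.9 -0.5 10.8] [-0.13  0.43  0.03]
0.5789499134767063 0.21421484676159308 15.8667
```

The cell is on the pins at TCP z 0.1537, exactly as predicted. Next I turn under a light push until the force drops.

```bash
python3 - <<'E'
from m import *
f0=np.array([-.08,-.78,-3.35]); x,y=.57895,.21421; off=np.array([.0014,0]); port=np.array([x,y])+off
psi=-75; z=.1525; hits=0
while psi<47:
    psi+=3; a=np.radians(psi+75); R=np.array([[np.cos(a),-np.sin(a)],[np.sin(a),np.cos(a)]])
    t=port-R@off; bot.reach([*t,z],down(psi)); g=get_obs(); f=g['wrist_force']-f0
    print(psi,g['position'].round(4),f.round(1),g['ft_torque'].round(2),round(g['time_s'],1))
    if f[2]<3.5: break
    if f[2]<7: z-=.0003
    if f[2]>15: z+=.0003
    if np.hypot(f[0],f[1])>3: port+=np.clip(f[:2]*1e-4,-.0006,.0006)
    if g['time_s']>48: break
print(port)
E
```

```text
-72 [0.5797 0.2144 0.1537] [-0.8 -0.1  8.7] [-0.04  0.22  0.14] 16.1
-69 [0.5798 0.2144 0.1537] [-0.9  0.5  7.7] [0.03 0.2  0.09] 16.4
-66 [0.5799 0.2144 0.1537] [-0.3  1.4  8.4] [0.04 0.14 0.1 ] 16.6
-63 [0.5799 0.2144 0.1537] [-0.4  0.3  9.1] [0.1  0.13 0.13] 16.9
-60 [0.58   0.2143 0.1537] [0.1 1.7 8.5] [0.04 0.14 0.07] 17.1
-57 [0.58   0.2142 0.1537] [0.3 1.6 8.8] [0.11 0.16 0.07] 17.4
-54 [0.58   0.2142 0.1537] [0.1 0.8 8.6] [0.09 0.12 0.03] 17.6
-51 [0.5801 0.2141 0.1537] [-0.9  1.6  8.9] [0.12 0.12 0.12] 17.9
-48 [0.5801 0.214  0.1537] [-0.5  1.4  9. ] [0.08 0.14 0.05] 18.1
-45 [0.5801 0.2141 0.1537] [-0.5  1.6  7.5] [0.25 0.11 0.05] 18.4
-42 [0.5802 0.2141 0.1537] [0.1 2.1 9. ] [0.33 0.18 0.06] 18.6
-39 [0.5802 0.214  0.1537] [0.1 2.  7.6] [0.26 0.11 0.01] 18.9
-36 [0.5803 0.214  0.1537] [0.  2.4 8.6] [0.34 0.07 0.08] 19.1
-33 [0.5803 0.2139 0.1537] [-0.3  1.8  8.8] [0.32 0.08 0.01] 19.4
-30 [0.5804 0.2138 0.1537] [-0.7  2.3  8.6] [0.32 0.1  0.04] 19.6
-27 [0.5804 0.2138 0.1537] [-0.   3.   9.6] [0.27 0.11 0.05] 19.9
-24 [0.5804 0.214  0.1537] [-0.3  2.   8.6] [0.26 0.12 0.03] 20.1
-21 [0.5804 0.214  0.1537] [-0.9  2.   9.3] [0.27 0.22 0.07] 20.4
-18 [0.5803 0.2139 0.1536] [-0.2  2.1  8.5] [0.31 0.34 0.01] 20.6
-15 [0.5803 0.2138 0.1535] [-0.6  1.9  9.9] [0.3  0.32 0.03] 20.9
-12 [0.5802 0.2136 0.1531] [-0.9  1.5  8.7] [0.39 0.14 0.04] 21.1
-9 [0.5795 0.2131 0.152 ] [0.4 2.6 1.5] [ 0.38 -0.11  0.01] 21.4
[0.58034795 0.21451101]
```

The push force collapsed at psi = -9°, so the keyways have found the pins. I go 3° further, then push down under guard.

```bash
python3 - <<'E'
from m import *
f0=np.array([-.08,-.78,-3.35]); off=np.array([.0014,0]); port=np.array([.58035,.21451])
psi=-6; a=np.radians(psi+75); R=np.array([[np.cos(a),-np.sin(a)],[np.sin(a),np.cos(a)]]); t=port-R@off
z=.152; bot.reach([*t,z],down(psi))
while z>.138:
    z-=.001; bot.servo_line([*t,z],velocity=.02); bot.dwell(.1); g=get_obs(); f=g['wrist_force']-f0
    print(round(z,4),g['position'].round(4),f.round(1),g['ft_torque'].round(2),round(g['gripper_width'],4))
    if f[2]>17: break
    if np.hypot(f[0],f[1])>3: t+=np.clip(f[:2]*1e-4,-.0006,.0006)
print(g['time_s'],g['grip_force'],t.tolist())
E
```

```text
0.151 [0.5798 0.2131 0.1509] [0.9 0.6 0.4] [ 0.01 -0.03  0.08] 0.0406
0.15 [0.5799 0.2132 0.15  ] [0.5 1.2 0.2] [-0.01 -0.02 -0.03] 0.0405
0.149 [0.5798 0.2132 0.149 ] [0.8 0.1 0.3] [ 0.04 -0.03 -0.05] 0.0405
0.148 [0.5798 0.2132 0.1479] [0.9 0.6 0.8] [-0.   -0.03 -0.04] 0.0407
0.147 [0.5798 0.2132 0.1472] [-0.8  0.   4.4] [-0.03  0.4  -0.01] 0.0408
0.146 [0.5799 0.2132 0.1461] [-1.8  1.7  5.6] [-0.05  0.38 -0.01] 0.0405
0.145 [0.5799 0.2132 0.145 ] [-0.8  1.4  5.8] [-0.01  0.5   0.01] 0.0404
0.144 [0.5799 0.2132 0.144 ] [-2.2 -0.   7.1] [-0.03  0.5   0.02] 0.0404
0.143 [0.5799 0.2132 0.143 ] [-1.9  0.9  7.1] [-0.05  0.53  0.02] 0.0405
0.142 [0.5799 0.2132 0.142 ] [-1.6  0.7  8.1] [-0.04  0.6   0.03] 0.0408
0.141 [0.58   0.2132 0.1418] [-4.  -0.6 14.2] [-0.17  1.06  0.04] 0.0405
0.14 [0.58   0.2132 0.1417] [-5.1 -1.3 22.4] [-0.33  1.4   0.01] 0.0405
25.8167 63.24957847595215 [0.5794464629779036, 0.21313930581242438]
```

The force trace matches the design. The spring starts at TCP z 0.1475 with 4 N, reaches 8 N after 6 mm, and there is a hard stop at 0.1417, the predicted home height. I ease the push slightly, confirm it is steady and hand in.

```bash
python3 - <<'E'
from m import *
bot.servo_line([.5796,.2131,.1407],velocity=.02); bot.dwell(.6); g=get_obs(); print(g['position'].round(4),g['wrist_force'].round(1),g['grip_force'],np.abs(g['joint_vel']).max())
assert g['position'][2]<.1422
print(hand_in())
E
```

```text
[0.5799 0.2132 0.1418] [-3.8 -1.4 12.6] 62.585270404815674 0.001720232440151523
the job is handed in; nothing more can be done
None
```

The cell is keyed over the pins and held fully home against the spring ring with about 16 N of push. The job was handed in at roughly 27 s of the 67 s allowed; no verdict came back.

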